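Close the balance's draught shield and tare

ROBOT

A 6-joint arm with a two-finger parallel gripper is mounted at the origin on the work surface. World frame = base frame: x ahead of the robot, y to its left, z up, the work surface at z = 0. Lengths are in m, angles in degrees, forces in N, time in s.
With the tool pointing down it reaches from about 0.4 to 0.825 m from the base axis. Payload 7 kg.
Tool frame: the origin (TCP) lies on the centre line of the jaws, within the pads' length; the fingertips stand 14 mm ahead of it and the grasp point (between the pads) lies 5 mm behind it; z points along the fingers, x is the direction in which the jaws open and shut, and the axes are right-handed (so a half turn about z gives the same grasp; the last joint's range is limited). The gripper opens to 88 mm and grips with 3 to 60 N. Pads are 19 mm wide; open, the fingers measure 130 mm over their backs; the gripper's body (78 mm by 193 mm) begins 47 mm behind the grasp point.
Start: joints at [85.376, 20.546, 0.682, 0, -70.136, -16.507], TCP at [0.243, 0.63, 0.241] pointing down, gripper open.
Joint ranges: [-176.03, 176.03], [-82.01, 121.73], [-58.28, 71.71], [-173.87, 95.51], [-174.79, -0.11], [-173.66, 173.66]. Speed limits (degrees/s): [136.94, 136.94, 172.46, 180, 180, 180].

INTERFACE

Orientations are given as [roll, pitch, yaw] about the fixed x, y, z axes, in that order (R = Rz(yaw) Ry(pitch) Rx(roll)).
In Python, from plant import * gives the robot as it stands.
- The arm moves only by the shell command python3 -m handwheel 'ROWS' [OPENING]. ROWS is JSON, a list of rows, each a list of 2 entries, a list of its own where there are three numbers: the shift along the tool's x, y, z each as a share of 0.2 m, from -1 to 1, then the turn, a rotation vector about the tool's x, y, z each as a share of 360 degrees, from -1 to 1. In form: [[[tx, ty, tz], [ax, ay, az]], ...]. A call has 1 to 5 rows; each row is the pose to reach, as a shift and turn from the pose commanded when the call began, along the tool's axes at that moment, turning the shorter way round; what a row does not reach only later rows make up. A row lasts 1/12 s, in which the tool goes at most 41.7 mm and 7.16 degrees, less where a joint would pass 70% of its speed; a pose out of reach is approached as far as the arm can. A call with a number of a shift or a turn outside -1 to 1 is refused whole. A call with a gripper value outside its range is refused whole. OPENING is the closure, from -1 (fully open) to 1 (shut), set as the call begins (- or left out, the last holds). The fingers move at their own pace and stop on an object; the grip force is fixed at half the most. Time passes only in rows, so rows that repeat a pose let the fingers close. It gives the time, the measured TCP pose, the force and the opening at its end, in the units of the state.
- get_obs(): the state, without advancing time (a new reading comes with each control period).
- snapshot(name): name is "scene" or "top"; returns a dict with "color" (384x512x3 uint8, red, green, blue), "z_map" (384x512 float32, m along the optical axis (not along the pixel's ray), 0 where there is no reading), "intrinsics" (3x3 intrinsics, pixels), "distortion" ([k1, k2, p1, p2, k3] as OpenCV has them; the pictures are not rectified), "rvec" (rotation vector, rad) and "tvec" (3), from world to camera coordinates, as OpenCV has them. Camera axes: x right, y down, z forward; pixel columns grow to the right and rows downward; lengths in m; the calibration is good to about 2 mm. A picture is of the moment at which its call begins.
- close_job(): hands the job in, once; it reports no verdict.
The state is a dict: "clock": time; "joint_pos": joint angles; "qvel": joint speeds; "tau": joint torques, N m; "tool_pos": TCP position; "orientation": TCP orientation; "force": force on the tool from outside, world axes, zero at the start; "moment": the same for the moment, N m; "opening": finger opening in m.
Only numpy, scipy, OpenCV 4.12 (cv2) and the standard library are available. Lean on these libraries where they do the work, as an engineer would, in place of code of your own. Each camera call takes 0.05 s, during which the arm holds its last target. There are 200 camera calls.

TASK

Get the laboratory balance ready to weigh: with the fingertips, push the glass roof slide and the glass side door of its draught shield fully shut by their blue tabs, without gripping the tabs. Only when both are shut, press the green tare key all the way down and let it come back up. Leave the red key, the jar on the weighing pan and everything else on the bench as they are.

Things in the scene. Friction and masses are not known exactly. Their poses are not given: they have to be found in the camera images.
- balance: Light grey laboratory balance, fixed: base 340 x 200 mm, top 55 mm above the bench; at its back a glass draught shield (190 mm along x, 160 mm along y, roof 161 mm above the bench). Origin on the bench under the base's middle; x points to its back, y to its left, z up. Its low front (x -170 to -40 mm) is the control panel: a small display between two round keys.
- roof_slide (a joint): Opening of the clear roof pane in m: 0 fully shut, up to 0.12 open. It slides level along the balance's x axis; opening moves it to the back (+x), so it is shut by pushing it towards the front (-x). About 1.5 N of friction (up to 2 N at 50 mm/s), no spring; it stays where it is left and meets a stop at 0.
- roof_push (a point): Centre of the back (+x) face of the blue upright tab on the roof pane: push here towards the front (-x). Tab 10 mm thick (x), 100 mm wide (y), 30 mm tall above the pane; the point is 15 mm above the pane. Axes as the balance. When shut it lies at x -15, y 0, z 176 mm in the balance's frame. Behind it the pane is flat and free for 160 mm. Pressing front and back faces at once is gripping.
- side_door (a joint): Opening of the clear side pane in m, on the balance's right (-y) side: 0 fully shut, up to 0.12 open. It slides level along the balance's x axis; opening moves it to the back (+x), so it is shut by pushing it towards the front (-x). Friction as the roof pane, no spring, a stop at 0.
- side_push (a point): On the back (+x) face of the blue tab that sticks out 42 mm (-y) from the side pane: push here towards the front (-x). Tab 10 mm thick (x), 52 mm tall; the point is half-way up, 24 mm out from the pane. Axes as the balance. When shut it lies at x -7, y -113, z 135 mm in the balance's frame. Free behind and below, down to the base top at z 55 mm. Pressing front and back faces at once is gripping.
- tare_key (a joint): Travel of the green tare key in m: 0 up, 0.006 fully down; a spring lifts it again, fully down takes 4 N.
- tare_key_top (a point): Centre of the top of the green tare key, round, 26 mm in diameter, on the control panel's left (x -130, y +62 mm in the balance's frame). It is pressed straight down.
- power_key (a joint): Travel of the red power key in m: 0 up, 0.006 down. Leave it alone.
- power_key_top (a point): Centre of the top of the red power key, as large as the green one, on the control panel's right (x -130, y -62 mm in the balance's frame).
- pan (a point): Centre of the top of the steel weighing pan inside the shield, 90 mm in diameter, 65 mm above the bench (x 55, y 0 mm in the balance's frame).
- sample_jar: Small open orange jar standing on the pan, 44 mm in diameter, 45 mm tall, loose. Origin at the centre of its underside, z along its axis.
- vial: Amber vial with white cap, 28 mm in diameter, 60 mm tall, loose, on the bench to the left of the balance. Origin at the centre of its underside.
- dropper: Amber bottle with black cap, 36 mm in diameter, 85 mm tall, loose, on the bench to the right of the control panel. Origin at the centre of its underside.
- beaker: Glass beaker, 70 mm in diameter, 85 mm tall, loose. Origin at the centre of its underside.
- yellow_bottle: Yellow bottle, 80 mm in diameter, 170 mm tall, loose. Origin at the centre of its underside.
- white_bottle: White bottle, 66 mm in diameter, 160 mm tall, loose. Origin at the centre of its underside.
- spatula: Spatula with wooden handle and flat steel blade, 170 mm long, lying along its x axis, loose.

How it is judged (in metres and radians):
On the way, in this order (a step that is already met when the one before it is completed fails the run):
1. the roof slide and the side door are both shut (within 4 mm) (value of joint each of roof_slide, side_door below 0.004 m), for 0.2 s.
2. the green tare key is pressed down with both shut (all of step 1 and value of joint tare_key above 0.0045 m), for 0.05 s.
At the end, for the whole second after the job is handed in: Roof slide and side door within 4 mm of shut, the tare key up again after a press of at least 4.5 of its 6 mm, the red key up, the jar standing still and upright on the pan within 30 mm of its centre (all of step 1 and value of joint each of tare_key, power_key below 0.0015 m and horizontal distance between sample_jar and pan below 0.03 m and angle between sample_jar's own z axis and vertical below 0.15 rad and linear speed of sample_jar below 0.02 m/s); the robot touches nothing.
It fails at once if the tare key is pressed while the roof slide or the side door stands open (more than 6 mm) (value of joint tare_key above 0.003 m and value of joint any of roof_slide, side_door above 0.006 m).
It fails at once if the red key is pressed (value of joint power_key above 0.003 m).
It fails at once if a blue tab is gripped (fingers press on its front and back halves at once) ((contact force between the fingers and roof_slide_c1 above 2 N and contact force between the fingers and roof_slide_c2 above 2 N) or (contact force between the fingers and side_door_c1 above 2 N and contact force between the fingers and side_door_c2 above 2 N)).
It fails at once if the jar is moved by more than 10 mm, lifted or tipped (distance of sample_jar from where it was at the start of the episode above 0.01 m or angle between sample_jar's own z axis and vertical above 0.3 rad).
It fails at once if another thing on the bench is moved by more than 20 mm or lifted (distance of any of vial, dropper, beaker, yellow_bottle, white_bottle, spatula from where it was at the start of the episode above 0.02 m).
It also fails if it takes over 58 s, if anything falls off the work surface, if the arm or the gripper's body presses on something with over 40 N, if the wrist force passes 120 N, or if a joint passes its speed limit or range.

## Working session

There is one attempt and no reset: what is moved stays moved. The work goes in short steps, Python scripts to look and compute and a shell command to move; the robot and the scene stay as the last step left them, time stands still between calls to the robot, and variables do not carry over. Pictures are saved under pics/ and viewed, about 8 in all and at most 12, crops included, and the job is handed in when it is done.

```bash
ls; mkdir -p pics; python3 - <<'E'
from plant import *
import cv2,numpy as np
o=get_obs();print(o)
for n in("scene","top"):
    s=snapshot(n);cv2.imwrite(f"pics/{n}0.png",cv2.resize(s["color"][:,:,::-1],None,fx=1.5,fy=1.5))
    np.savez(f"{n}0.npz",**s);print(n,s["intrinsics"],s["distortion"],s["rvec"],s["tvec"])
E
```

```text
pics
{'clock': 0.0, 'joint_pos': array([ 8.53764006e+01,  2.05928652e+01,  6.32831883e-01, -1.91959961e-02,
       -7.01346419e+01, -1.65075812e+01]), 'qvel': array([-0.01063166,  0.06921374,  0.06781255, -0.07226462,  0.00575408,
       -0.01711073]), 'tau': array([-1.05288764e-03, -5.82715452e+01,  2.93061000e+01,  6.99717566e+00,
        6.90771107e-03, -1.56751439e-04]), 'tool_pos': array([0.24319376, 0.62917009, 0.23960227]), 'orientation': array([-1.79990398e+02, -9.59006184e-02, -1.11137727e+02]), 'force': array([ 0.11427627, -0.39011088,  0.81917285]), 'moment': array([-0.01396562,  0.05228195,  0.0013146 ]), 'opening': 0.08751362053457117}
scene [[359.77359136   0.         256.02896642]
 [  0.         359.77359136 190.73840978]
 [  0.           0.           1.        ]] [0.02888225 0.         0.         0.         0.        ] [ 1.66017297  2.1788894  -0.60859471] [ 0.14306929 -0.36401596  1.42037901]
top [[467.16606372   0.         254.03978037]
 [  0.         467.16606372 195.54256188]
 [  0.           0.           1.        ]] [-0.05851213  0.          0.          0.          0.        ] [ 2.22236361 -2.18216146  0.10268935] [-0.03276499  0.53239068  1.33054561]
```

View pics/scene0.png

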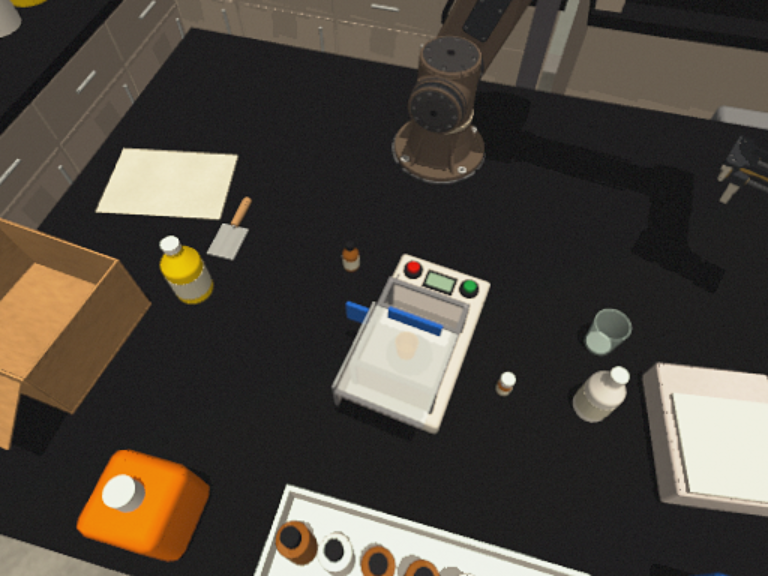

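View pics/top0.png

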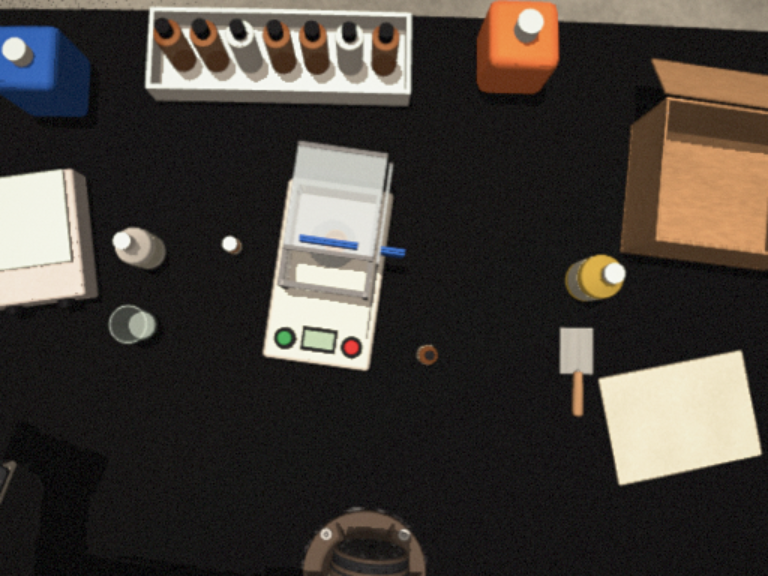

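The top view (displayed at 1.5x) shows the balance with its front towards the robot: green key at (284,338), red key at (351,347), roof tab at (328,242) and side tab at (393,252). The dropper is at (428,355) and the vial at (231,245). Next I'll measure them.

```bash
cat > h.py <<'E'
import cv2,numpy as np
def ray(s,uv,h):
    R=cv2.Rodrigues(s["rvec"])[0];t=np.ravel(s["tvec"])
    p=cv2.undistortPoints(np.float64(uv).reshape(-1,1,2),s["intrinsics"],s["distortion"]).reshape(-1,2)
    d=np.c_[p,np.ones(len(p))]@R; c=-R.T@t
    return c+d*((h-c[2])/d[:,2])[:,None]
def deproj(s,uv):
    R=cv2.Rodrigues(s["rvec"])[0];t=np.ravel(s["tvec"]);uv=np.float64(uv).reshape(-1,2)
    z=s["z_map"][uv[:,1].astype(int),uv[:,0].astype(int)]
    p=cv2.undistortPoints(uv.reshape(-1,1,2),s["intrinsics"],s["distortion"]).reshape(-1,2)
    return (np.c_[p,np.ones(len(p))]*z[:,None]-t)@R
def masks(s):
    h,S,v=[x.astype(int) for x in cv2.split(cv2.cvtColor(s["color"],cv2.COLOR_RGB2HSV))]
    return dict(green=(h>45)&(h<85)&(S>130)&(v>50),red=((h<6)|(h>174))&(S>170)&(v>90),blue=(h>105)&(h<125)&(S>150)&(v>60))
def blobs(m,mn=15):
    n,l,st,c=cv2.connectedComponentsWithStats(m.astype(np.uint8))
    return [(c[i],st[i,4],np.argwhere(l==i)[:,::-1]) for i in range(1,n) if st[i,4]>mn]
E
python3 - <<'E'
from h import *
np.set_printoptions(precision=4,suppress=True)
for n in("top","scene"):
    s=dict(np.load(f"{n}0.npz"))
    for k,m in masks(s).items():
        for c,a,px in blobs(m):
            P=deproj(s,px); r=cv2.minAreaRect(px.astype(np.float32))
            print(n,k,c,a,"ray.06",ray(s,[c],.06)[0],"depth med",np.median(P,0),"z",np.percentile(P[:,2],[5,50,95]),"rect",cv2.boxPoints(r).round(1).tolist() if k=='blue' else '')
E
```

```text
top green [189.0952 224.9841] 63 ray.06 [0.4448 0.1571 0.06  ] depth med [0.4448 0.1555 0.0767] z [0.0722 0.0767 0.082 ] rect 
top red [233.8056 231.0278] 72 ray.06 [0.4303 0.0327 0.06  ] depth med [0.4306 0.032  0.0767] z [0.0655 0.0767 0.0808] rect 
top blue [29.3397 48.4758] 2608 ray.06 [0.9407 0.6306 0.06  ] depth med [0.9029 0.5871 0.159 ] z [0.0345 0.159  0.1734] rect [[-0.0, 17.0], [58.0, 17.0], [58.0, 76.0], [0.0, 76.0]]
top blue [218.5    160.9769] 130 ray.06 [0.6253 0.0795 0.06  ] depth med [0.6076 0.072  0.1879] z [0.1822 0.1879 0.1925] rect [[199.60000610351562, 159.89999389648438], [200.0, 156.6999969482422], [237.3000030517578, 162.0], [236.8000030517578, 165.3000030517578]]
top blue [262.0659 167.6703] 91 ray.06 [ 0.609 -0.043  0.06 ] depth med [ 0.5964 -0.0387  0.1576] z [0.1193 0.1576 0.1629] rect [[254.3000030517578, 169.60000610351562], [255.1999969482422, 163.3000030517578], [269.70001220703125, 165.39999389648438], [268.79998779296875, 171.6999969482422]]
scene green [312.7193 190.4561] 57 ray.06 [0.437  0.1549 0.06  ] depth med [0.4472 0.1544 0.0765] z [0.0688 0
[... 168 characters left out ...]
207.2533] 150 ray.06 [ 0.5579 -0.0562  0.06  ] depth med [ 0.6016 -0.0399  0.1469] z [0.003  0.1469 0.1638] rect [[227.3000030517578, 210.10000610351562], [230.6999969482422, 199.89999389648438], [245.39999389648438, 204.8000030517578], [242.0, 215.0]]
scene blue [276.076 213.696] 250 ray.06 [0.5476 0.0636 0.06  ] depth med [0.6119 0.0729 0.1845] z [0.1654 0.1845 0.1934] rect [[257.0, 210.5], [259.3999938964844, 203.89999389648438], [294.3999938964844, 216.8000030517578], [292.0, 223.39999389648438]]
scene blue [475.4231 382.7692] 26 ray.06 [0.8557 0.6162 0.06  ] depth med [0.8747 0.5721 0.1577] z [-0.001   0.1577  0.1649] rect [[465.0, 383.0], [465.0, 382.0], [484.0, 382.0], [484.0, 383.0]]
```

```bash
cat >> h.py <<'E'
O=np.array([.5667,.0789]);YAW=-6.5
def bal(P):
    a=np.radians(YAW);P=np.asarray(P,float);d=P[...,:2]-O
    return np.c_[d@[np.cos(a),np.sin(a)],d@[-np.sin(a),np.cos(a)],P[...,2]]
def where():
    from plant import get_obs
    o=get_obs();b=bal([o["tool_pos"]])[0]*1000
    print("t",o["clock"],"bal mm",b.round(1),"rpy",o["orientation"].round(2),"F",o["force"].round(1),"open",round(o["opening"],4))
E
python3 - <<'E'
from h import *
np.set_printoptions(precision=4,suppress=True)
s=dict(np.load("top0.npz"))
uv=np.argwhere(np.ones((384,512)))[:,::-1];P=bal(deproj(s,uv))
def box(x0,x1,y0,y1,z0=-1):
    m=(P[:,0]>x0)&(P[:,0]<x1)&(P[:,1]>y0)&(P[:,1]<y1)&(P[:,2]>z0);q=P[m];return len(q),np.median(q,0),np.percentile(q[:,2],[5,95])
print("panel",box(-165,-145,30,90,.03),box(-105,-90,30,90,.03));print("green",box(-137,-123,55,69));print("display",box(-140,-120,-10,10))
print("base extents",[np.percentile(P[(P[:,2]>.045)&(P[:,2]<.08)&(abs(P[:,0]+130)<35)&(abs(P[:,1])<110)][:,1],[1,99])])
m=masks(s)["blue"]
for c,a,px in blobs(m):
    if a<1000:
        h=.191 if c[0]<240 else .161
        q=bal(ray(s,px,h));print(h,np.median(q,0),"x pct",np.percentile(q[:,0],[3,50,97]),"y",np.percentile(q[:,1],[1,99]),"slope deg",np.degrees(np.polyfit(q[:,1],q[:,0],1)[0]))
E
```

```text
return _methods._mean(a, axis=axis, dtype=dtype,
  ret = um.true_divide(
Traceback (most recent call last):
IndexError: index -1 is out of bounds for axis 0 with size 0
```

```bash
python3 -m handwheel '[[[0,0,-0.3],[0,0,-0.0406]],[[0,0,-0.3],[0,0,-0.0406]],[[0,0,-0.3],[0,0,-0.0406]]]' 1; python3 -c "from h import *;where()"
```

```text
clock: 0.35
tool_pos: [0.2442, 0.6313, 0.3058]
orientation: [-179.9, 0.4, -96.0]
force: [0.3, 1.1, 1.2]
opening: 0.0732
t 0.35 bal mm [-383.   512.3  305.8] rpy [-179.9     0.4   -96.04] F [0.3 1.1 1.2] open 0.0732
```

```bash
python3 - <<'E'
from h import *
np.set_printoptions(precision=1,suppress=True)
s=dict(np.load("top0.npz"))
uv=np.argwhere(np.ones((384,512)))[:,::-1];P=bal(deproj(s,uv))*1000
def box(n,x0,x1,y0,y1,z0=-100):
    m=(P[:,0]>x0)&(P[:,0]<x1)&(P[:,1]>y0)&(P[:,1]<y1)&(P[:,2]>z0);q=P[m];print(n,len(q),np.median(q,0),np.percentile(q[:,2],[5,95]))
box("panel",-165,-148,30,90,30);box("panel",-112,-90,30,90,30);box("green",-137,-123,55,69);box("disp",-140,-120,-10,10)
m=masks(s)["blue"]
for c,a,px in blobs(m):
    if a<1000:
        h=.191 if c[0]<240 else .161
        q=bal(ray(s,px,h))*1000;print(h,np.median(q,0),"x",np.percentile(q[:,0],[3,50,97]),"y",np.percentile(q[:,1],[1,99]),"slope",np.degrees(np.polyfit(q[:,1],q[:,0],1)[0]))
E
python3 -m handwheel '[[[0.75,-0.68,0],[0,0,0]],[[0.75,-0.68,0],[0,0,0]],[[0.75,-0.68,0],[0,0,0]],[[0.75,-0.68,0],[0,0,0]],[[0.75,-0.68,0],[0,0,0]]]'
python3 -m handwheel '[[[0.75,-0.68,0],[0,0,0]],[[0.75,-0.68,0],[0,0,0]],[[0.75,-0.68,0],[0,0,0]],[[0.75,-0.68,0],[0,0,0]],[[0.75,-0.68,0],[0,0,0]]]'; python3 -c "from h import *;where()"
```

```text
panel 131 [-156.4   60.3   55.4] [50.9 62.2]
panel 169 [-100.9   60.6   55.8] [51.1 60.5]
green 25 [-129.8   62.3   76.3] [73.9 80.3]
disp 53 [-129.9   -0.1   58.2] [54.  62.5]
0.191 [ 41.   -1.3 191. ] x [36.9 41.  45. ] y [-48.1  45.8] slope 0.5281112327993062
0.161 [  42.7 -113.3  161. ] x [35.2 42.7 50.4] y [-131.6  -94.6] slope -0.004867349241362366
clock: 0.77
tool_pos: [0.3622, 0.4628, 0.3003]
orientation: [180.0, -0.0, -96.5]
force: [0.4, -0.4, -0.5]
opening: 0.0404
clock: 1.18
tool_pos: [0.4803, 0.2983, 0.3004]
orientation: [180.0, -0.0, -96.5]
force: [0.5, -0.1, -0.8]
opening: 0.0063
t 1.1833 bal mm [-110.7  208.3  300.4] rpy [ 1.7999e+02 -1.0000e-02 -9.6540e+01] F [ 0.5 -0.1 -0.8] open 0.0063
```

```bash
python3 -m handwheel '[[[0.52,-0.5,0],[0,0,0]],[[0.52,-0.5,0],[0,0,0]],[[0.52,-0.5,0],[0,0,0]],[[0.52,-0.5,0],[0,0,0]],[[0.52,-0.5,0],[0,0,0]]]'
python3 -m handwheel '[[[0.52,-0.5,0],[0,0,0]],[[0.52,-0.5,0],[0,0,0]],[[0.52,-0.5,0],[0,0,0]],[[0.52,-0.5,0],[0,0,0]],[[0.52,-0.5,0],[0,0,0]]]'; python3 -c "from h import *;where()"
```

```text
clock: 1.6
tool_pos: [0.5687, 0.1825, 0.2996]
orientation: [179.9, -0.1, -96.8]
force: [-0.1, -0.0, -0.1]
opening: 0.0009
clock: 2.02
tool_pos: [0.6561, 0.0684, 0.299]
orientation: [179.9, -0.1, -96.7]
force: [-0.7, 0.2, -0.1]
opening: 0.0007
t 2.0167 bal mm [ 90.   -0.4 299. ] rpy [ 1.799e+02 -8.000e-02 -9.672e+01] F [-0.7  0.2 -0.1] open 0.0007
```

```bash
python3 -m handwheel '[[[0,0,0.2],[0,0,0]],[[0,0,0.4],[0,0,0]],[[0,0,0.5],[0,0,0]],[[0,0,0.55],[0,0,0]],[[0,0,0.575],[0,0,0]]]'
python3 -m handwheel '[[[0,0,0],[0,0,0]],[[0,0.025,0],[0,0,0]],[[0,0.05,0],[0,0,0]],[[0,0.075,0],[0,0,0]],[[0,0.1,0],[0,0,0]]]'; python3 -c "from h import *;where()"
```

```text
clock: 2.43
tool_pos: [0.6538, 0.0717, 0.1838]
orientation: [179.9, -0.1, -96.5]
force: [-0.1, 0.3, 0.3]
opening: 0.0004
clock: 2.85
tool_pos: [0.6345, 0.0739, 0.1869]
orientation: [-179.9, 0.1, -96.5]
force: [-1.4, -0.9, 0.0]
opening: 0.0005
t 2.85 bal mm [ 68.    2.7 186.9] rpy [-1.799e+02  6.000e-02 -9.651e+01] F [-1.4 -0.9  0. ] open 0.0005
```

```bash
python3 -m handwheel '[[[0,0.025,0],[0,0,0]],[[0,0.05,0],[0,0,0]],[[0,0.075,0],[0,0,0]],[[0,0.1,0],[0,0,0]],[[0,0.125,0],[0,0,0]]]'
python3 -m handwheel '[[[0,0.025,0],[0,0,0]],[[0,0.05,0],[0,0,0]],[[0,0.075,0],[0,0,0]],[[0,0.1,0],[0,0,0]],[[0,0.125,0],[0,0,0]]]'; python3 -c "from h import *;where()"
```

```text
clock: 3.27
tool_pos: [0.61, 0.0766, 0.186]
orientation: [-179.9, 0.0, -96.5]
force: [1.5, 0.6, 1.2]
opening: 0.0006
clock: 3.68
tool_pos: [0.5847, 0.0794, 0.1856]
orientation: [-180.0, 0.0, -96.5]
force: [1.6, -0.0, 1.9]
opening: 0.0003
t 3.6833 bal mm [ 17.8   2.5 185.6] rpy [-1.7999e+02  1.0000e-02 -9.6510e+01] F [ 1.6 -0.   1.9] open 0.0003
```

Now in contact (about 1.5 N). The stop should come near TCP x ≈ -5, so I'll slow down.

```bash
python3 -m handwheel '[[[0,0.02,0],[0,0,0]],[[0,0.04,0],[0,0,0]],[[0,0.055,0],[0,0,0]],[[0,0.07,0],[0,0,0]],[[0,0.08,0],[0,0,0]]]'
python3 -m handwheel '[[[0,0.005,0],[0,0,0]],[[0,0.01,0],[0,0,0]],[[0,0.015,0],[0,0,0]],[[0,0.02,0],[0,0,0]]]'; python3 -c "from h import *;where()"
```

```text
clock: 4.1
tool_pos: [0.5688, 0.0812, 0.1855]
orientation: [180.0, -0.0, -96.5]
force: [1.5, 1.1, 0.1]
opening: 0.0001
clock: 4.43
tool_pos: [0.5652, 0.0815, 0.1855]
orientation: [180.0, -0.0, -96.5]
force: [1.3, 1.3, -0.0]
opening: 0.0002
t 4.4333 bal mm [ -1.7   2.4 185.5] rpy [180.    -0.   -96.52] F [ 1.3  1.3 -0. ] open 0.0002
```

```bash
python3 -m handwheel '[[[0,0.005,0],[0,0,0]],[[0,0.01,0],[0,0,0]],[[0,0.01,0],[0,0,0]]]'; python3 -m handwheel '[[[0,0.005,0],[0,0,0]],[[0,0.01,0],[0,0,0]],[[0,0.01,0],[0,0,0]]]';python3 -m handwheel '[[[0,0.005,0],[0,0,0]],[[0,0.01,0],[0,0,0]],[[0,0.01,0],[0,0,0]]]'; python3 -c "from h import *;where()"
```

```text
clock: 4.68
tool_pos: [0.563, 0.0817, 0.1855]
orientation: [180.0, -0.0, -96.5]
force: [1.7, 1.1, 0.7]
opening: 0.0003
clock: 4.93
tool_pos: [0.5624, 0.0818, 0.1856]
orientation: [-179.9, 0.0, -96.5]
force: [6.5, -1.1, -4.6]
opening: 0.0003
clock: 5.18
tool_pos: [0.5623, 0.0818, 0.1857]
orientation: [-179.7, 0.0, -96.5]
force: [17.4, -4.3, -10.9]
opening: 0.0006
t 5.1833 bal mm [ -4.7   2.4 185.7] rpy [-1.7969e+02  2.0000e-02 -9.6510e+01] F [ 17.4  -4.3 -10.9] open 0.0006
```

```bash
python3 -m handwheel '[[[0,-0.06,0],[0,0,0]],[[0,-0.12,0],[0,0,0]],[[0,-0.2,-0.1],[0,0,0]],[[0,-0.3,-0.25],[0,0,0]],[[0,-0.4,-0.375],[0,0,0]]]'
python3 -m handwheel '[[[0.6,-0.04,0],[0,0,0]],[[0.6,-0.04,0],[0,0,0]],[[0.6,-0.04,0],[0,0,0]],[[0.6,-0.04,0],[0,0,0]],[[0.6,-0.04,0],[0,0,0]]]'; python3 - <<'E'
from h import *;where()
from plant import *
s=snapshot("top")
for c,a,px in blobs(masks(s)["blue"]):
    if a<1000 and c[0]>150:
        h=.191 if c[0]<240 else .161;q=bal(ray(s,px,h))*1000;print(c,a,np.median(q,0).round(1))
cv2.imwrite("pics/top1.png",cv2.resize(s["color"][80:280,130:330,::-1],None,fx=3,fy=3))
E
```

```text
clock: 5.6
tool_pos: [0.6389, 0.0726, 0.2615]
orientation: [179.9, -0.1, -96.5]
force: [1.7, 0.8, 0.4]
opening: 0.0006
clock: 6.02
tool_pos: [0.6324, -0.0493, 0.2602]
orientation: [179.9, -0.0, -96.7]
force: [0.3, 0.2, -0.5]
opening: 0.0004
t 6.0167 bal mm [  79.8 -119.9  260.2] rpy [ 1.799e+02 -2.000e-02 -9.671e+01] F [ 0.3  0.2 -0.5] open 0.0004
[261.93023256 167.79069767] 86 [  42.4 -113.1  161. ]
[218.43209877 185.75308642] 81 [-21.1 -10.8 191. ]
```

View pics/top1.png

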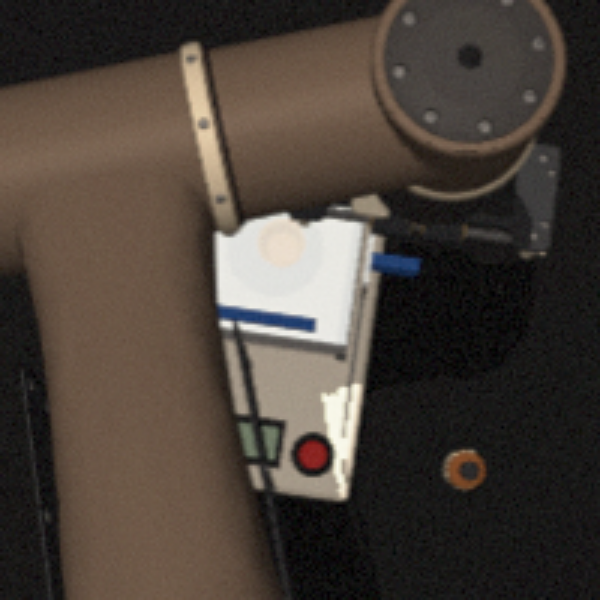

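The roof tab now reads x -21 mm (centre when shut: -20), so the roof is shut. The side tab is at (395,265) in this crop and hasn't moved; the gripper is behind it. Descending next.

```bash
python3 -m handwheel '[[[-0.01,0,0.2],[0,0,0]],[[-0.01,0,0.38],[0,0,0]],[[-0.01,0,0.47],[0,0,0]],[[-0.01,0,0.52],[0,0,0]],[[-0.01,0,0.54],[0,0,0]]]'
python3 -m handwheel '[[[0,0,0],[0,0,0]],[[0,0.025,0],[0,0,0]],[[0,0.05,0],[0,0,0]],[[0,0.075,0],[0,0,0]],[[0,0.1,0],[0,0,0]]]'; python3 -c "from h import *;where()"
```

```text
clock: 6.48
tool_pos: [0.6326, -0.0441, 0.1507]
orientation: [179.8, -0.1, -96.4]
force: [0.5, -0.3, 0.0]
opening: 0.0002
clock: 6.9
tool_pos: [0.6133, -0.0426, 0.1537]
orientation: [-179.9, 0.0, -96.5]
force: [5.1, 0.1, 0.9]
opening: 0.0002
t 6.9 bal mm [  60.  -115.5  153.7] rpy [-1.799e+02  3.000e-02 -9.651e+01] F [5.1 0.1 0.9] open 0.0002
```

```bash
python3 -m handwheel '[[[0,0.025,0],[0,0,0]],[[0,0.05,0],[0,0,0]],[[0,0.075,0],[0,0,0]],[[0,0.1,0],[0,0,0]],[[0,0.125,0],[0,0,0]]]'
python3 -m handwheel '[[[0,0.02,0],[0,0,0]],[[0,0.04,0],[0,0,0]],[[0,0.06,0],[0,0,0]],[[0,0.08,0],[0,0,0]],[[0,0.095,0],[0,0,0]]]'; python3 -c "from h import *;where()"
```

```text
clock: 7.32
tool_pos: [0.5883, -0.0398, 0.1528]
orientation: [-180.0, 0.0, -96.5]
force: [1.1, 1.2, 1.6]
opening: 0.0005
clock: 7.73
tool_pos: [0.5693, -0.0377, 0.1525]
orientation: [180.0, 0.0, -96.5]
force: [1.1, 0.9, 1.7]
opening: 0.0005
t 7.7333 bal mm [  15.7 -115.5  152.5] rpy [179.99   0.   -96.52] F [1.1 0.9 1.7] open 0.0005
```

```bash
python3 -m handwheel '[[[0,0.01,0],[0,0,0]],[[0,0.02,0],[0,0,0]],[[0,0.03,0],[0,0,0]],[[0,0.04,0],[0,0,0]],[[0,0.05,0],[0,0,0]]]'; python3 -m handwheel '[[[0,0.005,0],[0,0,0]],[[0,0.01,0],[0,0,0]],[[0,0.01,0],[0,0,0]]]'; python3 -m handwheel '[[[0,0.005,0],[0,0,0]],[[0,0.01,0],[0,0,0]],[[0,0.01,0],[0,0,0]]]'; python3 -c "from h import *;where()"
```

```text
clock: 8.15
tool_pos: [0.5596, -0.0365, 0.1525]
orientation: [180.0, 0.0, -96.5]
force: [1.4, -0.0, 0.8]
opening: 0.0004
clock: 8.4
tool_pos: [0.5575, -0.0364, 0.1525]
orientation: [180.0, -0.0, -96.5]
force: [0.0, -0.1, -0.3]
opening: 0.0002
clock: 8.65
tool_pos: [0.5561, -0.0362, 0.1525]
orientation: [-180.0, -0.0, -96.5]
force: [4.1, 0.0, -1.9]
opening: 0.0003
t 8.65 bal mm [   2.5 -115.6  152.5] rpy [-179.96   -0.    -96.51] F [ 4.1  0.  -1.9] open 0.0003
```

```bash
python3 -m handwheel '[[[0,0.005,0],[0,0,0]],[[0,0.01,0],[0,0,0]],[[0,0.01,0],[0,0,0]]]'; python3 -m handwheel '[[[0,0.005,0],[0,0,0]],[[0,0.005,0],[0,0,0]],[[0,0.005,0],[0,0,0]]]'; python3 -c "from h import *;where()"
```

```text
clock: 8.9
tool_pos: [0.5559, -0.0362, 0.1526]
orientation: [-179.8, 0.0, -96.5]
force: [11.1, -4.2, -8.4]
opening: 0.0007
clock: 9.15
tool_pos: [0.5559, -0.0361, 0.1527]
orientation: [-179.7, 0.0, -96.5]
force: [14.3, -6.3, -11.4]
opening: 0.0001
t 9.15 bal mm [   2.3 -115.5  152.7] rpy [-1.7969e+02  1.0000e-02 -9.6500e+01] F [ 14.3  -6.3 -11.4] open 0.0001
```

The door is at its stop: force is rising with no motion, at TCP x 2.3 mm against 3.4 expected. Next: back off, rise, check with the cameras.

```bash
python3 -m handwheel '[[[0,-0.06,0],[0,0,0]],[[0,-0.12,0],[0,0,0]],[[0,-0.15,-0.15],[0,0,0]],[[0,-0.15,-0.35],[0,0,0]],[[0,-0.15,-0.55],[0,0,0]]]'
python3 -m handwheel '[[[0,0,-0.15],[0,0,0]],[[-0.15,0.15,-0.15],[0,0,0]],[[-0.3,0.3,-0.15],[0,0,0]],[[-0.4,0.4,-0.15],[0,0,0]],[[-0.5,0.5,-0.15],[0,0,0]]]'
python3 - <<'E'
from h import *;where()
from plant import *
for n in("top","scene"):
    s=snapshot(n)
    for k,m in masks(s).items():
      for c,a,px in blobs(m):
        P=deproj(s,px);b=np.median(bal(P)*1000,0)
        if abs(b[0])<200 and abs(b[1])<160: print(n,k,c.round(1),a,b.round(1),"ray191",(bal(ray(s,[c],.191))*1000).round(1),"ray161",(bal(ray(s,[c],.161))*1000).round(1))
    if n=="scene": cv2.imwrite("pics/scene2.png",cv2.resize(s["color"][120:320,180:380,::-1],None,fx=3,fy=3))
E
```

```text
clock: 9.57
tool_pos: [0.5814, -0.0397, 0.2624]
orientation: [179.7, -0.1, -96.5]
force: [1.3, -0.2, 1.0]
opening: 0.0002
clock: 9.98
tool_pos: [0.4926, 0.072, 0.2925]
orientation: [179.9, -0.0, -96.5]
force: [0.6, -0.3, 0.6]
opening: 0.0003
t 9.9833 bal mm [-72.8 -15.2 292.5] rpy [ 1.7993e+02 -2.0000e-02 -9.6530e+01] F [ 0.6 -0.3  0.6] open 0.0003
top red [233.9 231.1] 67 [-130.3  -61.8   76.4] ray191 [[-128.7  -63.3  191. ]] ray161 [[-129.1  -62.9  161. ]]
top blue [261.4 188.8] 43 [ -10.9 -122.5  159.1] ray191 [[ -14.6 -117.6  191. ]] ray161 [[ -12.  -118.7  161. ]]
scene green [312.8 190.5] 56 [-126.9   61.9   77.2] ray191 [[-53.4  67.7 191. ]] ray161 [[-72.6  66.1 161. ]]
scene red [275.4 177.8] 49 [-127.4  -60.2   76.7] ray191 [[-54.1 -40.2 191. ]] ray161 [[-73.3 -45.6 161. ]]
scene blue [245. 191.] 153 [  -9.7 -114.1  142.6] ray191 [[  16.8 -101.7  191. ]] ray161 [[ 1.000e-01 -1.093e+02  1.610e+02]]
scene blue [284.6 195.1] 266 [-16.5   1.5 182.9] ray191 [[-11.1   1.7 191. ]] ray161 [[-28.9  -2.2 161. ]]
```

View pics/scene2.png

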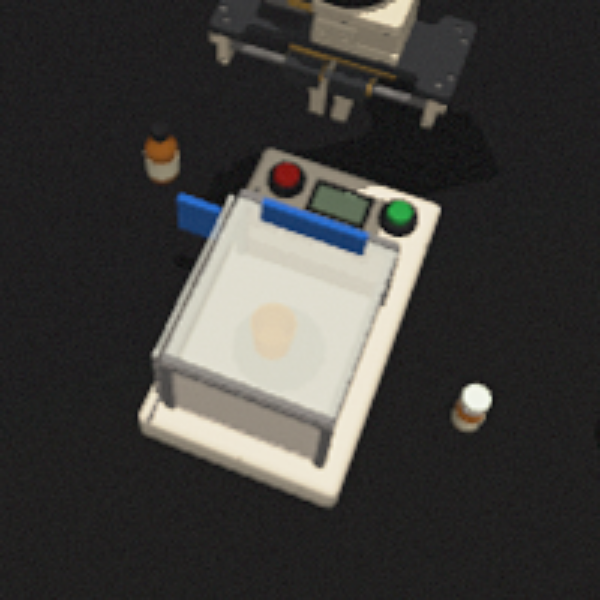

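Both tabs sit at their shut positions: side tab (197,216), roof tab (313,226), jar upright at (272,330). Now going over the green key (400,215).

```bash
python3 -m handwheel '[[[-0.15,0.12,0],[0,0,0]],[[-0.3,0.22,0],[0,0,0]],[[-0.386,0.286,0.1],[0,0,0]],[[-0.386,0.286,0.25],[0,0,0]],[[-0.386,0.286,0.4],[0,0,0]]]'
python3 -m handwheel '[[[0,0,0.2],[0,0,0]],[[0,0,0.35],[0,0,0]],[[0,0,0.45],[0,0,0]],[[0,0,0.5],[0,0,0]],[[0,0,0.5],[0,0,0]]]'; python3 -c "from h import *;where()"
```

```text
clock: 10.5
tool_pos: [0.4462, 0.1555, 0.2123]
orientation: [-179.9, 0.1, -96.4]
force: [0.6, -0.3, -0.3]
opening: 0.0007
clock: 10.92
tool_pos: [0.445, 0.1529, 0.1098]
orientation: [179.7, -0.3, -96.6]
force: [-0.5, -1.4, 0.8]
opening: 0.0006
t 10.9167 bal mm [-129.3   59.7  109.8] rpy [179.74  -0.26 -96.56] F [-0.5 -1.4  0.8] open 0.0006
```

```bash
python3 -m handwheel '[[[-0.01,0,0.04],[0,0,0]],[[-0.01,0,0.07],[0,0,0]],[[-0.01,0,0.08],[0,0,0]],[[-0.01,0,0.09],[0,0,0]],[[-0.01,0,0.09],[0,0,0]]]'
python3 -m handwheel '[[[0,0,0.005],[0,0,0]],[[0,0,0.01],[0,0,0]],[[0,0,0.015],[0,0,0]],[[0,0,0.015],[0,0,0]]]'; python3 -m handwheel '[[[0,0,0.005],[0,0,0]],[[0,0,0.01],[0,0,0]],[[0,0,0.01],[0,0,0]]]';python3 -c "from h import *;where()"
```

```text
clock: 11.33
tool_pos: [0.4468, 0.1567, 0.0946]
orientation: [-180.0, 0.0, -96.5]
force: [-0.0, -0.3, -0.7]
opening: 0.0007
clock: 11.67
tool_pos: [0.4468, 0.1566, 0.0916]
orientation: [-180.0, 0.0, -96.5]
force: [0.1, -0.0, 0.2]
opening: 0.0006
clock: 11.92
tool_pos: [0.4469, 0.1567, 0.0896]
orientation: [-180.0, 0.0, -96.5]
force: [-0.7, -0.4, 1.1]
opening: 0.0006
t 11.9167 bal mm [-127.9   63.8   89.6] rpy [-179.99    0.    -96.51] F [-0.7 -0.4  1.1] open 0.0006
```

```bash
python3 -m handwheel '[[[0,0,0.005],[0,0,0]],[[0,0,0.01],[0,0,0]],[[0,0,0.015],[0,0,0]],[[0,0,0.02],[0,0,0]],[[0,0,0.02],[0,0,0]]]'; python3 -m handwheel '[[[0,0,0.005],[0,0,0]],[[0,0,0.01],[0,0,0]],[[0,0,0.01],[0,0,0]]]'; python3 -m handwheel '[[[0,0,0.005],[0,0,0]],[[0,0,0.005],[0,0,0]],[[0,0,0.005],[0,0,0]]]'
```

```text
clock: 12.33
tool_pos: [0.4469, 0.1567, 0.0855]
orientation: [-180.0, 0.0, -96.5]
force: [-1.6, 0.3, 3.0]
opening: 0.0005
clock: 12.58
tool_pos: [0.447, 0.1567, 0.0849]
orientation: [-180.0, -0.0, -96.5]
force: [-7.6, -1.9, 20.1]
opening: 0.0003
clock: 12.83
tool_pos: [0.4471, 0.1568, 0.0847]
orientation: [-179.9, 0.0, -96.5]
force: [-10.4, -1.5, 30.8]
opening: 0.0007
```

The key is bottomed: it stopped at 0.085 as predicted and the force jumped. Releasing.

```bash
python3 -m handwheel '[[[0,0,-0.05],[0,0,0]],[[0,0,-0.15],[0,0,0]],[[0,0,-0.35],[0,0,0]],[[0,0,-0.55],[0,0,0]],[[0,0,-0.75],[0,0,0]]]'
python3 -m handwheel '[[[-0.2,0.1,-0.1],[0,0,0]],[[-0.4,0.2,-0.1],[0,0,0]],[[-0.6,0.3,-0.1],[0,0,0]],[[-0.7,0.4,-0.1],[0,0,0]],[[-0.7,0.4,-0.1],[0,0,0]]]'
python3 - <<'E'
from h import *;where()
from plant import *
for n in("top","scene"):
    s=snapshot(n);s0=dict(np.load(n+"0.npz"))
    for lab,S in(("before",s0),("now",s)):
     for k,m in masks(S).items():
      for c,a,px in blobs(m):
        b=np.median(bal(deproj(S,px))*1000,0)
        if abs(b[0])<200 and abs(b[1])<160: print(n,lab,k,c.round(1),a,b.round(1))
    cv2.imwrite(f"pics/{n}3.png",cv2.resize(s["color"][:,:,::-1],None,fx=1.5,fy=1.5))
E
```

```text
clock: 13.25
tool_pos: [0.4462, 0.1562, 0.2339]
orientation: [180.0, -0.0, -96.5]
force: [1.0, 1.9, -0.6]
opening: 0.0003
clock: 13.67
tool_pos: [0.3808, 0.3096, 0.2524]
orientation: [180.0, 0.1, -96.3]
force: [-1.3, -0.7, 0.2]
opening: 0.0001
t 13.6667 bal mm [-210.8  208.1  252.4] rpy [ 1.7999e+02  8.0000e-02 -9.6290e+01] F [-1.3 -0.7  0.2] open 0.0001
top before green [189.1 225. ] 63 [-129.8   61.9   76.7]
top before red [233.8 231. ] 72 [-130.1  -61.6   76.7]
top before blue [218.5 161. ] 130 [ 41.6  -2.2 187.9]
top before blue [262.1 167.7] 91 [  43.3 -113.4  157.6]
top now green [189.3 225.1] 60 [-130.4   61.3   77.1]
top now red [233.9 231. ] 71 [-129.9  -61.8   76.6]
top now blue [215.3 185.3] 109 [-20.8  -0.9 188.8]
top now blue [259.  189.3] 78 [ -14.1 -113.   158. ]
scene before green [312.7 190.5] 57 [-127.6   61.8   76.5]
scene before red [275.2 177.8] 53 [-127.6  -62.    76.3]
scene before blue [237.  207.3] 150 [  48.5 -114.2  146.9]
scene before blue [276.1 213.7] 250 [ 46.2  -0.8 184.5]
scene now green [312.7 190.5] 57 [-126.7   61.7   77.2]
scene now red [275.2 177.8] 53 [-127.4  -61.7   77.2]
scene now blue [245.  191.1] 155 [  -9.7 -114.2  142.3]
scene now blue [284.8 195.2] 260 [-16.4   2.1 182.3]
```

View pics/top3.png

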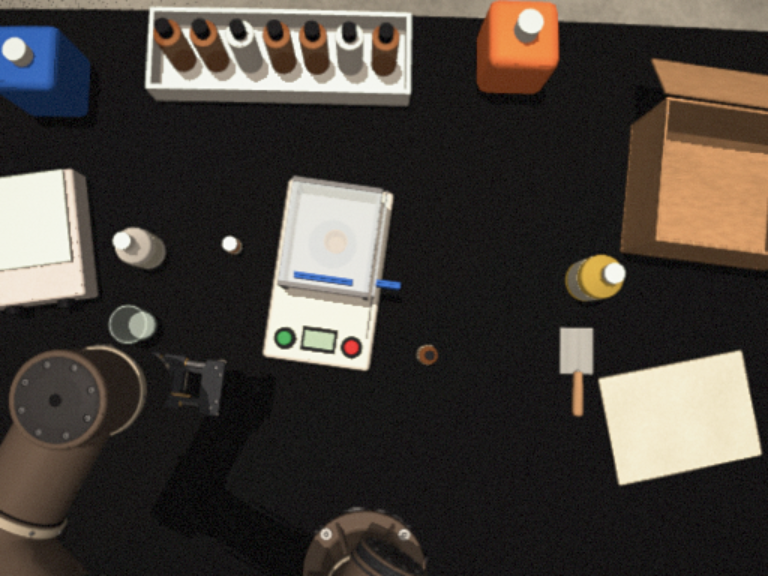

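The picture shows the roof tab at (323,278) and the side tab at (389,285), both shut. Both keys are up at (284,338) and (351,347). The jar is on the pan at (336,241), and nothing else has moved. The arm is clear.

```bash
python3 -m handwheel '[[[0,0,0],[0,0,0]],[[0,0,0],[0,0,0]]]'; python3 -c "
from plant import *
print(close_job())"
```

```text
clock: 13.93
tool_pos: [0.3835, 0.304, 0.2523]
orientation: [180.0, -0.0, -96.6]
force: [0.5, -0.1, -0.4]
opening: -0.0002
the job is handed in; nothing more can be done
None
```

I pushed the roof slide and then the side door shut with the closed fingertips, from behind their tabs and without gripping. Then I pressed the green tare key to its stop, let it come back up, moved the arm clear and handed in at about 14 s.

**Roof slide and side door:** each push ended on its stop, where the force rose with no further motion. In the final pictures the roof tab centre reads x ≈ -21 mm (-20 when shut). The side tab reads about -12 to -14 mm (-12 when shut). Both are within the 4 mm limit. The two cameras differ by about 4 mm along x on depth, as they did before I moved anything.

**Tare key:** it travelled about 6 mm, with force rising to about 30 N at its stop. Its top is back at 77 mm, the same as before the press.

**Everything else:** the red key's top reads the same as at the start. By eye, the jar stands on the middle of the pan and the loose items look unmoved; I did not measure those. No check failed.

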